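# Tip a parts cup out onto the counting mat

### The job

Take the blue parts cup by its handle and, with its mouth held close to the round green counting mat so that nothing is dropped or flung, turn it over so that it stands gently mouth down in the middle of the mat with all five orange modules under it. Then lift it straight up to leave the modules in one heap on the mat, and stand the empty cup mouth down on the middle of the yellow pad and let go. Leave the other things on the bench alone.

Things in the scene. Friction and masses are not known exactly. Their poses are not given: they have to be found in the camera images.
- cup: Blue square parts cup, 120 x 120 mm outside, 120 mm deep, walls and bottom 4 mm, 200-325 g. Starts lying on its side on the rest, handle up. Origin: middle of the outside of the wall it lies on; x: cup axis, out of the mouth (level at the start, down when inverted); z: from that wall to the handle (up at the start). Spans x -60 to 60, y -60 to 60, z 0 to 120 mm; mouth at x = 60.
- cup_grip (a point): Middle of the black bar handle, at (-12, 0, 160) mm in the cup's frame; same axes. The bar is 90 mm long along the cup's x, 22 x 22 mm in section (grip it across y); it stands 29 mm clear of the cup wall. Posts 14 mm long, 22 mm wide join it to the wall at x = -50 and x = 26 mm of the cup's frame.
- cup_mouth (a point): Centre of the mouth plane, at (60, 0, 60) mm in the cup's frame; same axes.
- mat: Round green counting mat with a thin white ring near its edge, 250 mm diameter, 6 mm thick, hard, fixed to the bench. Origin: centre of its underside, z up.
- pad: Square yellow pad for empty cups, with a black square outline, 170 x 170 mm, 6 mm thick, hard, fixed. Origin: centre of its underside, z up. It lies on one side of the mat (left or right), the rest on the other.
- rest: Fixed steel tray on which the cup lies: 160 (x) x 150 mm (y), its floor 20 mm high; lips 30 mm high (10 mm above the floor) along both y sides and behind the cup at the -x end; open at the +x end, to which the mouth faces. Origin: centre of its underside, z up.
- module0: Orange plug-in module with black bands, block of 62 (x) x 24 (y) x 20 mm (z), 35 g. Starts lying in the cup. Origin: centre of its 62 x 24 mm underside.
- module1: Orange plug-in module with black bands, block of 62 (x) x 24 (y) x 20 mm (z), 35 g. Starts lying in the cup. Origin: centre of its 62 x 24 mm underside.
- module2: Orange plug-in module with black bands, block of 62 (x) x 24 (y) x 20 mm (z), 35 g. Starts lying in the cup. Origin: centre of its 62 x 24 mm underside.
- module3: Orange plug-in module with black bands, block of 62 (x) x 24 (y) x 20 mm (z), 35 g. Starts lying in the cup. Origin: centre of its 62 x 24 mm underside.
- module4: Orange plug-in module with black bands, block of 62 (x) x 24 (y) x 20 mm (z), 35 g. Starts lying in the cup. Origin: centre of its 62 x 24 mm underside.
- tape_roll: Bystander: empty cardboard tape core standing flat, 90 mm diameter, 30 mm high. Origin: centre of underside.
- screwdriver: Bystander: screwdriver lying crosswise on the bench between robot and mat, about 200 mm long along its x axis, under 35 mm high.
- carton: Bystander: small carton beyond the mat, 90 x 130 x 50 mm high. Origin: centre of underside.
- jar: Bystander: jar, 60 mm diameter, 90 mm high. Origin: centre of underside.
- wrench: Bystander: wrench lying beyond the rest or pad on the robot's right, under 200 mm long along its x axis, under 20 mm high.
- tin: Bystander: red tin, 80 mm diameter, 60 mm high. Origin: centre of underside.
Things that resemble listed ones, but are neither listed nor needed, are in the scene too. Leave any red look-alike of the cup alone.

How it is judged (in metres and radians):
On the way, in this order (a step that is already met when the one before it is completed fails the run):
1. the cup is lifted off the rest (at least 20 mm) with all five modules in it, its mouth not below level by more than 17 degrees (height (world z) of cup_mouth above 0.1 m and height (world z) of cup above 0.04 m and angle between cup's own x axis and vertical below 1.87 rad and x of module0 in the frame of cup between -0.07 and 0.08 m and y of module0 in the frame of cup between -0.075 and 0.075 m and z of module0 in the frame of cup between -0.015 and 0.135 m and x of module1 in the frame of cup between -0.07 and 0.08 m and y of module1 in the frame of cup between -0.075 and 0.075 m and z of module1 in the frame of cup between -0.015 and 0.135 m and x of module2 in the frame of cup between -0.07 and 0.08 m and y of module2 in the frame of cup between -0.075 and 0.075 m and z of module2 in the frame of cup between -0.015 and 0.135 m and x of module3 in the frame of cup between -0.07 and 0.08 m and y of module3 in the frame of cup between -0.075 and 0.075 m and z of module3 in the frame of cup between -0.015 and 0.135 m and x of module4 in the frame of cup between -0.07 and 0.08 m and y of module4 in the frame of cup between -0.075 and 0.075 m and z of module4 in the frame of cup between -0.015 and 0.135 m), for 0.1 s.
2. the cup stands mouth down on the mat (within 15 degrees, mouth centre within 50 mm of the mat's centre and at most 25 mm above the bench), its rim touching the mat, all five modules under it (angle between cup's own x axis and vertical above 2.88 rad and height (world z) of cup_mouth below 0.025 m and horizontal distance between cup_mouth and mat below 0.05 m and contact force between cup and mat above 0.3 N and x of module0 in the frame of cup between -0.07 and 0.08 m and y of module0 in the frame of cup between -0.075 and 0.075 m and z of module0 in the frame of cup between -0.015 and 0.135 m and x of module1 in the frame of cup between -0.07 and 0.08 m and y of module1 in the frame of cup between -0.075 and 0.075 m and z of module1 in the frame of cup between -0.015 and 0.135 m and x of module2 in the frame of cup between -0.07 and 0.08 m and y of module2 in the frame of cup between -0.075 and 0.075 m and z of module2 in the frame of cup between -0.015 and 0.135 m and x of module3 in the frame of cup between -0.07 and 0.08 m and y of module3 in the frame of cup between -0.075 and 0.075 m and z of module3 in the frame of cup between -0.015 and 0.135 m and x of module4 in the frame of cup between -0.07 and 0.08 m and y of module4 in the frame of cup between -0.075 and 0.075 m and z of module4 in the frame of cup between -0.015 and 0.135 m), for 0.2 s.
3. the cup is lifted straight up, still mouth down (within 25 degrees), until its mouth is 90 mm above the bench and within 70 mm sideways of the mat's centre, all modules left on the mat (angle between cup's own x axis and vertical above 2.7 rad and height (world z) of cup_mouth above 0.09 m and horizontal distance between cup_mouth and mat below 0.07 m and horizontal distance between each of module0, module1, module2, module3, module4 and mat below 0.12 m and height (world z) of each of module0, module1, module2, module3, module4 below 0.08 m), for 0.05 s.
At the end, for the whole second after the job is handed in: All five modules lie at rest on the mat (each origin within 120 mm of its centre, lower than 80 mm), and the cup stands mouth down on the yellow pad (within 5 degrees, mouth centre within 45 mm of the pad's centre), released and at rest (horizontal distance between each of module0, module1, module2, module3, module4 and mat below 0.12 m and height (world z) of each of module0, module1, module2, module3, module4 below 0.08 m and linear speed of each of module0, module1, module2, module3, module4, cup below 0.03 m/s and angle between cup's own x axis and vertical above 3.05 rad and height (world z) of cup_mouth below 0.012 m and horizontal distance between cup_mouth and pad below 0.045 m); the robot touches nothing.
It fails at once if a module is dropped or flung (moves faster than 1.5 m/s) (linear speed of any of module0, module1, module2, module3, module4 above 1.5 m/s).
It fails at once if the cup is banged on the mat or the pad (more than 45 N) (contact force between cup and mat above 45 N or contact force between cup and pad above 45 N).
It fails at once if a bystander is moved by more than 30 mm (distance of any of tape_roll, screwdriver, carton, jar, wrench, tin from where it was at the start of the episode above 0.03 m).
It also fails if it takes over 58 s, if anything falls off the work surface, if the arm or the gripper's body presses on something with over 40 N, if the wrist force passes 120 N, or if a joint passes its speed limit or range.

### The arm

A 6-joint arm with a two-finger parallel gripper is mounted at the origin on the work surface. World frame = base frame: x ahead of the robot, y to its left, z up, the work surface at z = 0. Lengths are in m, angles in degrees, forces in N, time in s.
With the tool pointing down it reaches from about 0.325 to 0.775 m from the base axis. Payload 5.5 kg.
Tool frame: the origin (TCP) lies midway between the tips of the shut fingers; the grasp point (between the pads) lies 19 mm behind it (r.hold_point_z is the distance from the TCP to the grasp point, in m); z points along the fingers, y is the line along which they close (so a half turn about z gives the same grasp; the last joint's range is limited). The gripper opens to 88 mm and grips with 3 to 60 N. Pads are 20 mm wide; open, the fingers measure 115 mm over their backs; the gripper's body (75 mm by 178 mm) begins 61 mm behind the grasp point.
Start: joints at [-79.567, 5.22, 70.514, -0, 104.267, -3.249], TCP at [0.142, -0.583, 0.223] pointing down, gripper open.
Joint ranges: [-164.24, 164.24], [-49.07, 125.15], [9.68, 141.18], [-86.29, 266.29], [3.28, 154.24], [-151.56, 151.56]. Speed limits (degrees/s): [147.25, 147.25, 172.46, 180, 180, 180].

### API

Orientations are given as a 3x3 rotation matrix whose columns are the frame's x, y, z axes.
In Python, from plant import r, eyes, spot_in, outline_of gives the robot as it stands.
- The arm moves only by the tool servo_tool, never from a script. Its arguments are lists of equal length, an entry for each row: "linear": the shift along the tool's x, y, z in m, a list of three; "spin": the turn about the tool's z in rad. A call has 1 to 5 rows; each row shifts and turns the commanded pose from where the row before left it, along the tool's axes as they then stand; what a row does not reach is not made up. A row lasts 1/12 s, in which the tool goes at most 41.7 mm and 7.16 degrees, less where a joint would pass 70% of its speed; a pose out of reach is approached as far as the arm can. A call with a gripper value outside its range is refused whole. "grip" is the gripper command: -1 is shut, 1 is fully open, values between are in proportion, set as the call begins (left out, the last holds). The fingers move at their own pace and stop on an object; "force" is the grip in N (left out, the last holds). Time passes only in rows, so rows that do not move let the fingers close. It gives the time, the measured TCP pose, the force, the opening and the grip force at its end, in the units of the state.
- r.get_obs(): the state, without advancing time (a new reading comes with each control period).
- eyes.get_image(name): name is "scene" or "top" or "wrist"; returns the picture (384x512x3 uint8, red, green, blue); there is no depth.
- eyes.get_calibration(name): a dict with "intrinsics" (3x3 intrinsics, pixels), "eye" and "orientation" of the camera in the world. Camera axes: x right, y down, z forward; pixel columns grow to the right and rows downward; lengths in m; the calibration is good to about 2 mm. A picture is of the moment at which its call begins: read the wrist's pose just before it. get_calibration takes no time and is no camera call; for the wrist camera it gives the pose at the moment of the call.
- r.sign_off(): hands the job in; it is judged then, once.
Trained networks look in the newest picture that a camera, given by its name, has taken for a name from the list of things; names that differ only in an ending like _2 or _b are one class to them, and where a whole thing is asked for, a point or a joint stands for the part that bears it (a point fixed in the world has none). Each returns a list of dicts, best first, with "conf" (0 to 1); they miss things now and then, are a little off and sometimes report something else, mostly with a low value. They report only what shows in the picture. A call takes as long as a camera call. They do not tell look-alikes from the thing itself.
- spot_in(camera, query): "uv" ([column, row] in pixels, amid what is visible of it).
- outline_of(camera, query): "pixels" (384x512 bool, what is visible of it) and "uv" ([column, row] in pixels, amid what is visible of it).
The state is a dict: "time_s": time; "joint_pos": joint angles; "qvel": joint speeds; "joint_efforts": joint torques, N m; "tool_pos": TCP position; "tool_rot": TCP orientation; "ft_force": force on the tool from outside, world axes, zero at the start; "ft_torque": the same for the moment, N m; "width": opening from 0.0 (shut) to 1.0 (fully open); "gripper_force": force on a finger pad.
Only numpy, scipy, OpenCV 4.12 (cv2) and the standard library are available. Lean on these libraries where they do the work, as an engineer would, in place of code of your own. Each camera call takes 0.05 s, during which the arm holds its last target. There are 200 camera calls.

## Working session

There is one attempt and no reset: what is moved stays moved. The work goes in short steps, Python scripts to look and compute and a tool call to move; the robot and the scene stay as the last step left them, time stands still between calls to the robot, and variables do not carry over. Pictures are saved under pics/ and viewed, at most 10 in all, crops included, and the job is handed in when it is done.

Besides the shell and the picture viewer there is one more tool, called by a JSON object that holds its "name" and its "arguments". servo_tool: Moves the arm, as the interface text tells. Its arguments: {"type":"object","properties":{"linear":{"type":"array","items":{"type":"array","items":{"type":"number"}}},"spin":{"type":"array","items":{"type":"number"}},"grip":{"type":"number"},"force":{"type":"number"}},"required":["linear","spin"]}

```bash
mkdir -p pics; ls; cat > h.py <<'E'
import numpy as np, cv2
from plant import r, eyes, spot_in, outline_of
def shot(cam,name=None):
    im=eyes.get_image(cam)
    if name: cv2.imwrite('pics/%s.png'%name, im[:,:,::-1])
    return im
def w(cam,uv,z):
    c=eyes.get_calibration(cam);K=np.array(c['intrinsics']);R=np.array(c['orientation']);e=np.array(c['eye'])
    d=R@np.linalg.inv(K)@np.array([uv[0],uv[1],1.]);return e+d*(z-e[2])/d[2]
def px(cam,p):
    c=eyes.get_calibration(cam);q=np.array(c['intrinsics'])@np.array(c['orientation']).T@(np.array(p)-np.array(c['eye']));return q[:2]/q[2]
E
python3 - <<'E'
from h import *
a=shot('top');b=shot('scene')
im=np.hstack([a,b]);cv2.imwrite('pics/a.png',cv2.resize(im,(800,300),interpolation=cv2.INTER_AREA)[:,:,::-1])
cv2.imwrite('pics/top.png',cv2.resize(a,(800,600))[:,:,::-1])
zs=dict(cup=.08,cup_grip=.191,mat=.006,pad=.006,rest=.02,jar=.09,tin=.06,carton=.05,tape_roll=.03,screwdriver=.02,wrench=.01)
for cam in ['top','scene']:
  for n,z in zs.items():
    for o in spot_in(cam,n)[:3]: print(cam,n,round(o['conf'],2),np.round(o['uv'],0),np.round(w(cam,o['uv'],z),3))
for c in ['top','scene','wrist']: print(c,eyes.get_calibration(c))
E
```

```text
pics
top cup 0.65 [366. 210.] [ 0.522 -0.335  0.08 ]
top cup 0.61 [421. 170.] [ 0.658 -0.521  0.08 ]
top cup_grip 0.84 [363. 211.] [ 0.513 -0.3    0.191]
top cup_grip 0.77 [423. 167.] [ 0.655 -0.489  0.191]
top mat 0.94 [262. 196.] [0.568 0.017 0.006]
top pad 0.88 [184. 228.] [0.455 0.295 0.006]
top rest 0.88 [348. 228.] [ 0.458 -0.284  0.02 ]
top jar 0.71 [167. 166.] [0.664 0.343 0.09 ]
top tin 0.57 [ 99. 224.] [0.463 0.578 0.06 ]
top carton 0.76 [291. 138.] [ 0.772 -0.082  0.05 ]
top carton 0.48 [184. 228.] [0.452 0.287 0.05 ]
top tape_roll 0.66 [213. 135.] [0.784 0.194 0.03 ]
top screwdriver 0.8 [282. 248.] [ 0.388 -0.052  0.02 ]
top wrench 0.73 [351. 150.] [ 0.737 -0.299  0.01 ]
top wrench 0.36 [260. 196.] [0.569 0.024 0.01 ]
top wrench 0.17 [185. 226.] [0.461 0.291 0.01 ]
scene cup 0.88 [165. 312.] [ 0.672 -0.532  0.08 ]
scene cup 0.65 [180. 254.] [ 0.514 -0.32   0.08 ]
scene cup_grip 0.95 [180. 254.] [ 0.619 -0.404  0.191]
scene cup_grip 0.75 [165. 316.] [ 0.769 -0.606  0.191]
scene mat 0.95 [256. 228.] [0.566 0.036 0.006]
scene pad 0.68 [275. 194.] [0.473 0.281 0.006]
scene re
[... 1013 characters left out ...]
2],
       [  0.        ,   0.        ,   1.        ]]), 'eye': array([ 1.51662143, -1.16189575,  1.14745556]), 'orientation': array([[ 7.84984131e-01,  3.37613772e-01, -5.19438982e-01],
       [ 6.19515620e-01, -4.27033202e-01,  6.58667625e-01],
       [ 5.57569675e-04, -8.38844196e-01, -5.44371292e-01]])}
wrist {'intrinsics': array([[277.80182762,   0.        , 256.91735199],
       [  0.        , 277.80182762, 186.62495887],
       [  0.        ,   0.        ,   1.        ]]), 'eye': array([ 0.21205939, -0.56557844,  0.38443422]), 'orientation': array([[ 0.23644912, -0.93567709, -0.2619164 ],
       [-0.97164315, -0.22736784, -0.06491115],
       [ 0.00118451,  0.26983746, -0.96290516]])}
```

View pics/top.png

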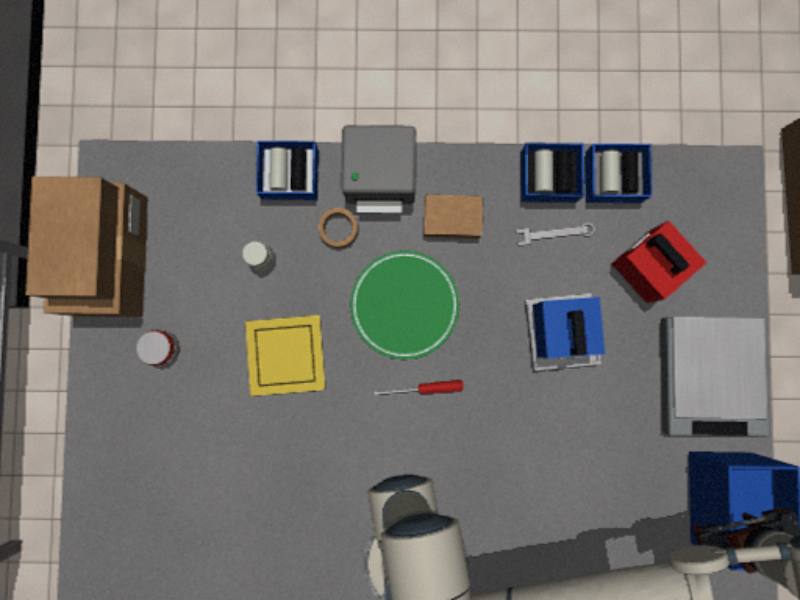

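```bash
python3 - <<'E'
from h import *
a=shot('top');b=shot('scene')
A=cv2.resize(a[120:270,310:460],(500,500),interpolation=cv2.INTER_CUBIC);B=cv2.resize(b[215:350,110:215],(300,386),interpolation=cv2.INTER_CUBIC)
c=np.zeros((500,800,3),np.uint8);c[:,:500]=A;c[:386,500:]=B
cv2.imwrite('pics/crop.png',c[:,:,::-1])
# blue mask
hsv=cv2.cvtColor(a,cv2.COLOR_RGB2HSV)
m=cv2.inRange(hsv,(100,90,40),(130,255,255));n,l,s,ce=cv2.connectedComponentsWithStats(m)
for i in range(1,n):
  if s[i,4]>100: print('blue',s[i],ce[i])
E
```

```text
blue [164  90  40  38 499] [182.95791583 108.4509018 ]
blue [333  92  41  38 615] [353.46829268 111.74471545]
blue [375  92  43  38 655] [395.66412214 111.55572519]
blue [ 341  190   46   40 1354] [363.18020679 209.02067947]
blue [ 441  289   71   49 2737] [472.72890026 311.19254658]
```

View pics/crop.png

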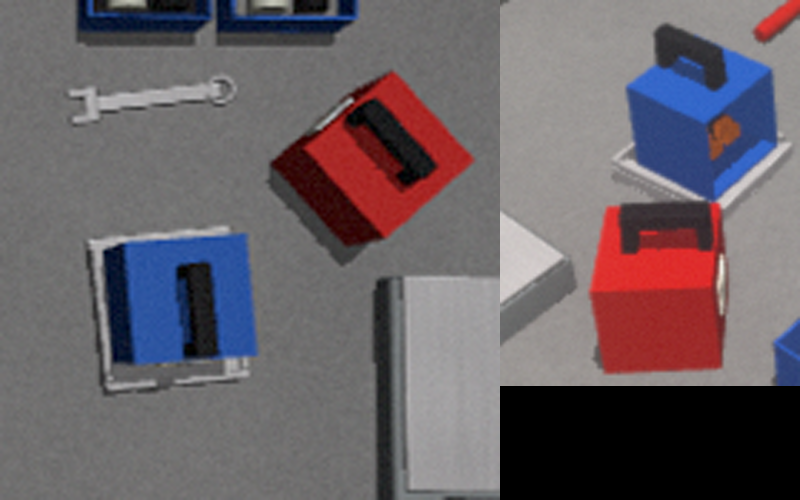

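Candidates for the cup are the blue cup on the steel rest at top (366,210), the red look-alike at (421,168), and the blue bins at (183,108), (353,111), (395,111) and (473,311). I choose the blue one on the rest. It has the handle up, and the crop shows its mouth toward world +x with orange inside.

The tool only spins about its own z, so the cup has to pivot passively in the pads, with its lip on the mat.

```bash
python3 - <<'E'
from h import *
o=r.get_obs();print({k:np.round(v,3).tolist() for k,v in o.items()},r.hold_point_z,[a for a in dir(r) if a[0]!='_'])
shot('top')
for n,z in [('mat',.006),('pad',.006),('rest',.02)]:
  m=outline_of('top',n)[0]['pixels'].astype(np.uint8)
  c=max(cv2.findContours(m,0,2)[0],key=cv2.contourArea)
  P=np.array([w('top',q[0],z)[:2] for q in c],np.float32)
  print(n,cv2.minAreaRect(P), cv2.minEnclosingCircle(P))
m=outline_of('top','cup_grip')[0]['pixels'];print(m.sum())
im=shot('top').astype(int)
yy,xx=np.mgrid[:384,:512]
b=(im.max(2)<60)&(xx>355)&(xx<385)&(yy>192)&(yy<232)
pts=np.array([w('top',(u,v),.191)[:2] for v,u in np.argwhere(b)],np.float32)
print(len(pts),cv2.minAreaRect(pts),pts.mean(0))
E
```

```text
{'time_s': 1.3, 'joint_pos': [-79.565, 5.217, 70.513, -0.001, 104.267, -3.249], 'qvel': [-0.086, -0.068, -0.032, 0.013, -0.032, -0.148], 'joint_efforts': [0.0, -44.62, -40.65, 0.07, 0.02, -0.0], 'tool_pos': [0.142, -0.583, 0.223], 'tool_rot': [[0.972, 0.237, -0.0], [0.237, -0.972, -0.0], [-0.0, 0.0, -1.0]], 'ft_force': [0.363, 0.103, -0.26], 'ft_torque': [0.02, -0.022, -0.002], 'gripper_force': 0.0, 'width': 1.004} 0.0187 ['MotionError', 'get_obs', 'hold_point_z', 'sign_off']
mat ((0.5737534165382385, 0.02790132164955139), (0.2430354803800583, 0.2461705356836319), 0.5537703633308411) ((0.5737786293029785, 0.02940516360104084), 0.12520039081573486)
pad ((0.45622289180755615, 0.30048125982284546), (0.17159348726272583, 0.17596715688705444), 5.887887954711914) ((0.4562683403491974, 0.30101749300956726), 0.11533600091934204)
rest ((0.5149244666099548, -0.32576268911361694), (0.15992474555969238, 0.15405185520648956), 6.240227699279785) ((0.5156580209732056, -0.32620471715927124), 0.10627788305282593)
1785
234 ((0.5088961124420166, -0.3165082335472107), (0.08613795042037964, 0.0308631993830204), 4.450821876525879) [ 0.50876695 -0.3185901 ]
```

{"name": "servo_tool", "arguments": {"linear": [[0,0,-0.04],[0,0,-0.04],[0,0,-0.04]], "spin": [0,0,0], "grip": 1, "force": 60}}

```text
time_s: 1.85
tool_pos: [0.1418, -0.5823, 0.3429]
tool_rot: [[0.972, 0.237, -0.0], [0.237, -0.972, 0.003], [0.0, -0.003, -1.0]]
ft_force: [0.1, 0.3, 0.3]
width: 0.996
gripper_force: 0.0
```

{"name": "servo_tool", "arguments": {"linear": [[0.034,-0.015,0],[0.034,-0.015,0],[0.034,-0.015,0],[0.034,-0.015,0],[0.034,-0.015,0]], "spin": [0,0,0,0,0]}}

```text
time_s: 2.27
tool_pos: [0.2904, -0.4688, 0.3428]
tool_rot: [[0.972, 0.236, 0.0], [0.236, -0.972, -0.0], [0.0, 0.0, -1.0]]
ft_force: [0.4, 0.0, -0.5]
width: 1.003
gripper_force: 0.0
```

{"name": "servo_tool", "arguments": {"linear": [[0.034,-0.015,0],[0.034,-0.015,0],[0.034,-0.015,0],[0.034,-0.015,0],[0.025,-0.015,0]], "spin": [0,0,0,0,0]}}

```text
time_s: 2.68
tool_pos: [0.43, -0.3572, 0.3424]
tool_rot: [[0.971, 0.238, 0.0], [0.238, -0.971, 0.0], [0.0, -0.0, -1.0]]
ft_force: [-0.2, 1.0, 0.3]
width: 1.002
gripper_force: 0.0
```

{"name": "servo_tool", "arguments": {"linear": [[0.02,-0.01,0],[0,0,0],[0,0,0]], "spin": [0.07,0.07,0]}}

```text
time_s: 2.93
tool_pos: [0.4461, -0.3434, 0.3425]
tool_rot: [[0.995, 0.099, -0.0], [0.099, -0.995, 0.0], [-0.0, -0.0, -1.0]]
ft_force: [0.1, -0.4, 0.3]
width: 1.001
gripper_force: 0.0
```

```bash
cat > g.py <<'E'
from h import *
import sys
o=r.get_obs();print(np.round(o['tool_pos'],4),np.round(o['tool_rot'],3).tolist(),o['time_s'])
a=shot('wrist',sys.argv[1])
for s in spot_in('wrist','cup_grip')[:2]: print(s['conf'],s['uv'],w('wrist',s['uv'],.191))
E
python3 g.py w1
```

```text
[ 0.4461 -0.3434  0.3425] [[0.995, 0.099, -0.0], [0.099, -0.995, 0.0], [-0.0, -0.0, -1.0]] 2.9333
0.88 [399.4, 28.7] [ 0.60908185 -0.47304495  0.191     ]
0.81 [244.7, 102.6] [ 0.52202854 -0.32376505  0.191     ]
```

View pics/w1.png

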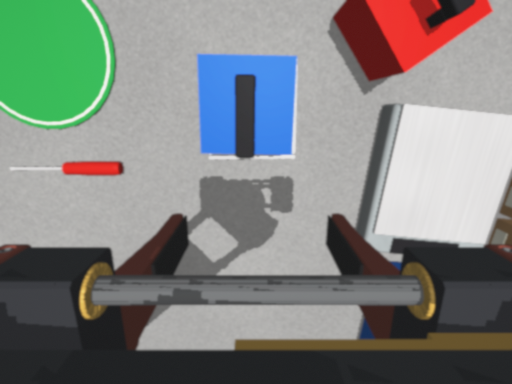

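The wrist view shows the blue cup square with the tool, its bar from about (245,74) to (245,157) and the rest below it. The red look-alike is at upper right.

```bash
python3 - <<'E'
from h import *
a=cv2.imread('pics/w1.png')[:,:,::-1].astype(int)
yy,xx=np.mgrid[:384,:512]
R=(xx>190)&(xx<305)&(yy>40)&(yy<175)
hsv=cv2.cvtColor(a.astype(np.uint8),cv2.COLOR_RGB2HSV)
bl=R&(hsv[:,:,0]>100)&(hsv[:,:,0]<130)&(hsv[:,:,1]>120)
bk=R&(a.max(2)<75)&(xx>225)&(xx<265)
for n,m,z in [('blue',bl,.14),('bar',bk,.191)]:
  v,u=np.nonzero(m);print(n,u.min(),u.max(),v.min(),v.max(),m.sum())
  p=np.array([w('wrist',(i,j),z)[:2] for i,j in zip(u,v)],np.float32);print(cv2.minAreaRect(p))
E
```

```text
blue 198 295 54 154 7887Traceback (most recent call last):
  File "<stdin>", line 10, in <module>
  File "h.py", line 8, in w
    c=eyes.get_calibration(cam);K=np.array(c['intrinsics']);R=np.array(c['orientation']);e=np.array(c['eye'])
ValueError: time passes only in moves, steps and waits
```

```bash
python3 - <<'E'
s=open('h.py').read()
s=s.replace("def w(","import functools\n@functools.lru_cache(None)\ndef cal(cam): return eyes.get_calibration(cam)\ndef w(").replace("c=eyes.get_calibration(cam)","c=cal(cam)")
open('h.py','w').write(s)
E
python3 - <<'E'
from h import *
a=cv2.imread('pics/w1.png')[:,:,::-1].astype(int)
yy,xx=np.mgrid[:384,:512]
R=(xx>190)&(xx<305)&(yy>40)&(yy<175)
hsv=cv2.cvtColor(a.astype(np.uint8),cv2.COLOR_RGB2HSV)
bl=R&(hsv[:,:,0]>100)&(hsv[:,:,0]<130)&(hsv[:,:,1]>120)
bk=R&(a.max(2)<75)&(xx>225)&(xx<265)
for n,m,z in [('blue',bl,.14),('bar',bk,.191)]:
  v,u=np.nonzero(m);print(n,u.min(),u.max(),v.min(),v.max(),m.sum())
  p=np.array([w('wrist',(i,j),z)[:2] for i,j in zip(u,v)],np.float32);print(cv2.minAreaRect(p))
E
```

```text
blue 198 295 54 154 7887
((0.5182677507400513, -0.3235659599304199), (0.11938381940126419, 0.11813865602016449), 4.699836254119873)
bar 237 253 76 156 1325
((0.5064985752105713, -0.3254956901073456), (0.0852276161313057, 0.017545877024531364), 4.6788530349731445)
```

{"name": "servo_tool", "arguments": {"linear": [[0.036,-0.013,0],[0,0,0.035],[0,0,0.035],[0,0,0.035],[0,0,0.03]], "spin": [0.012,0,0,0,0]}}

```text
time_s: 3.45
tool_pos: [0.4788, -0.3285, 0.2051]
tool_rot: [[0.996, 0.088, -0.001], [0.088, -0.996, 0.001], [-0.001, -0.001, -1.0]]
ft_force: [-0.0, 0.2, 0.0]
width: 0.999
gripper_force: 0.0
```

{"name": "servo_tool", "arguments": {"linear": [[0,0,0.025],[0,0,0.015],[0,0,0.006],[0,0,0]], "spin": [0,0,0,0]}}

```text
time_s: 3.78
tool_pos: [0.4785, -0.3282, 0.1599]
tool_rot: [[0.996, 0.087, -0.003], [0.087, -0.996, 0.002], [-0.002, -0.002, -1.0]]
ft_force: [0.4, -0.3, -0.3]
width: 1.0
gripper_force: 0.0
```

{"name": "servo_tool", "arguments": {"linear": [[0,0,0],[0,0,0],[0,0,0],[0,0,0],[0,0,0]], "spin": [0,0,0,0,0], "grip": -1, "force": 60}}

```text
time_s: 4.2
tool_pos: [0.4799, -0.3282, 0.1626]
tool_rot: [[0.996, 0.087, 0.001], [0.087, -0.996, -0.001], [0.001, 0.001, -1.0]]
ft_force: [-0.1, -0.3, 0.1]
width: 0.658
gripper_force: 0.0
```

{"name": "servo_tool", "arguments": {"linear": [[0,0,0],[0,0,0],[0,0,0],[0,0,0],[0,0,0]], "spin": [0,0,0,0,0]}}

```text
time_s: 4.62
tool_pos: [0.4796, -0.3278, 0.1616]
tool_rot: [[0.996, 0.087, -0.0], [0.087, -0.996, 0.0], [-0.0, -0.0, -1.0]]
ft_force: [-0.6, 2.0, 2.5]
width: 0.281
gripper_force: 1.2
```

{"name": "servo_tool", "arguments": {"linear": [[0,0,0],[0,0,0],[0,0,0]], "spin": [0,0,0]}}

```text
time_s: 4.87
tool_pos: [0.4795, -0.3278, 0.1614]
tool_rot: [[0.996, 0.087, -0.001], [0.087, -0.996, 0.001], [-0.001, -0.001, -1.0]]
ft_force: [-1.6, 2.3, -0.6]
width: 0.243
gripper_force: 59.9
```

{"name": "servo_tool", "arguments": {"linear": [[0,0,-0.008],[0,0,-0.012],[0,0,-0.015],[0,0,-0.015],[0,0,0]], "spin": [0,0,0,0,0]}}

```text
time_s: 5.28
tool_pos: [0.4806, -0.3289, 0.2162]
tool_rot: [[0.996, 0.086, 0.005], [0.087, -0.996, -0.004], [0.005, 0.004, -1.0]]
ft_force: [0.4, -0.9, -3.1]
width: 0.242
gripper_force: 59.9
```

```bash
cat > s.py <<'E'
from h import *
import sys
o=r.get_obs();print(np.round(o['tool_pos'],4),np.round(o['joint_pos'],1),o['time_s'])
b=shot('scene');u,v=px('scene',o['tool_pos']);u,v=int(u),int(v)
c=b[max(v-75,0):v+75,max(u-100,0):u+100]
cv2.imwrite('pics/%s.png'%sys.argv[1],cv2.resize(c,None,fx=4,fy=4,interpolation=cv2.INTER_CUBIC)[:,:,::-1]);print(u,v)
E
python3 s.py s1
```

```text
[ 0.4806 -0.3289  0.2162] [-37.7   2.1  74.4  -0.  103.1  47.3] 5.2833
166 219
```

View pics/s1.png

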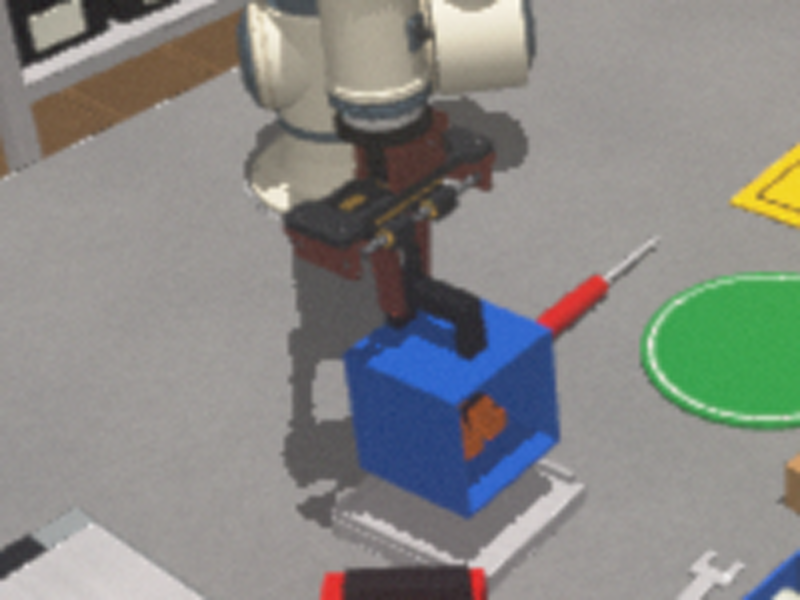

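The cup is lifted off level and firmly held, with the orange modules visible inside. Next I carry it to the mat and turn it in yaw so the mouth faces +y.

{"name": "servo_tool", "arguments": {"linear": [[0.007,-0.013,0],[0.008,-0.012,0],[0.01,-0.011,0],[0.011,-0.01,0],[0.012,-0.009,0]], "spin": [-0.08,-0.1,-0.1,-0.1,-0.1]}}

```text
time_s: 5.75
tool_pos: [0.5115, -0.2607, 0.2103]
tool_rot: [[0.841, 0.541, -0.002], [0.541, -0.841, 0.001], [-0.001, -0.001, -1.0]]
ft_force: [1.0, 0.2, -4.1]
width: 0.241
gripper_force: 59.9
```

{"name": "servo_tool", "arguments": {"linear": [[0.012,-0.008,0],[0.013,-0.007,0],[0.014,-0.005,0],[0.014,-0.004,0],[0.014,-0.002,0]], "spin": [-0.1,-0.1,-0.1,-0.1,-0.1]}}

```text
time_s: 6.17
tool_pos: [0.5422, -0.1946, 0.2104]
tool_rot: [[0.479, 0.878, -0.001], [0.878, -0.479, 0.001], [-0.0, -0.002, -1.0]]
ft_force: [0.1, -0.1, -4.6]
width: 0.245
gripper_force: 59.9
```

{"name": "servo_tool", "arguments": {"linear": [[0.015,-0.001,0],[0.015,0,0],[0.014,0.002,0],[0.014,0.004,0],[0.01,0.004,0]], "spin": [-0.1,-0.1,-0.1,-0.1,-0.09]}}

```text
time_s: 6.58
tool_pos: [0.5725, -0.1317, 0.2104]
tool_rot: [[0.008, 1.0, -0.001], [1.0, -0.008, 0.001], [0.001, -0.001, -1.0]]
ft_force: [0.5, -0.0, -4.4]
width: 0.247
gripper_force: 59.9
```

{"name": "servo_tool", "arguments": {"linear": [[0,0,0],[0,0,0]], "spin": [0,0]}}

```text
time_s: 6.75
tool_pos: [0.5721, -0.1326, 0.2106]
tool_rot: [[0.016, 1.0, -0.001], [1.0, -0.016, -0.0], [-0.0, -0.001, -1.0]]
ft_force: [0.3, -0.9, -4.2]
width: 0.246
gripper_force: 59.9
```

```bash
python3 s.py s2; python3 - <<'E'
from h import *
o=r.get_obs();shot('wrist','w2')
for n in ['mat','cup']:
  for s in outline_of('wrist',n)[:1]:
    v,u=np.nonzero(s['pixels']);print(n,s['conf'],u.min(),u.max(),v.min(),v.max())
    if n=='mat':
      c=max(cv2.findContours(s['pixels'].astype(np.uint8),0,2)[0],key=cv2.contourArea)
      P=np.array([w('wrist',q[0],.006)[:2] for q in c]);print(P.min(0),P.max(0))
a=cv2.imread('pics/s2.png');b=cv2.imread('pics/w2.png')
cv2.imwrite('pics/v2.png',np.hstack([cv2.resize(a,(400,300)),cv2.resize(b,(400,300))]))
E
```

```text
[ 0.5721 -0.1326  0.2106] [-16.4   3.2  73.8  -0.  103.  -15.5] 6.75
227 204
mat 0.69 151 361 0 62
[ 0.44778754 -0.00721316] [0.69664239 0.06264639]
cup 0.94 158 353 60 274
```

View pics/v2.png

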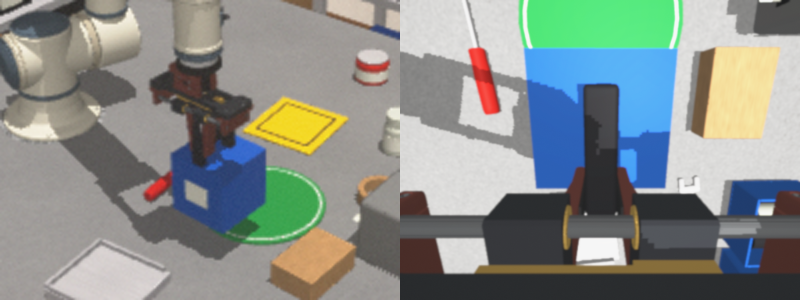

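{"name": "servo_tool", "arguments": {"linear": [[0,0,0.015],[0,0,0.02],[0,0,0.012],[0,0,0.003],[0,0,0]], "spin": [0.01,0,0,0,0]}}

```text
time_s: 7.37
tool_pos: [0.5714, -0.1329, 0.1601]
tool_rot: [[0.025, 1.0, -0.003], [1.0, -0.025, 0.001], [0.001, -0.003, -1.0]]
ft_force: [0.2, 0.2, -4.7]
width: 0.25
gripper_force: 59.9
```

```bash
cat > t.py <<'E'
from h import *
from scipy.optimize import least_squares
# tilt of cup about grip from wrist image: blue mask extent vs. model
XG=float(__import__('sys').argv[1]) if len(__import__('sys').argv)>1 else -38
o=r.get_obs();a=shot('wrist');R=np.array(o['tool_rot']);G=np.array(o['tool_pos'])-R[:,2]*r.hold_point_z
hx=R[:,0]*np.array([1,1,0]);hx/=np.linalg.norm(hx);up=np.array([0,0,1.])
def P(x,z,th):
    dx,dz=(x-XG)/1e3,(z-160)/1e3;c,s=np.cos(th),np.sin(th)
    return G+hx*(c*dx+s*dz)+up*(-s*dx+c*dz)
hsv=cv2.cvtColor(a,cv2.COLOR_RGB2HSV)
m=(hsv[:,:,0]>100)&(hsv[:,:,0]<130)&(hsv[:,:,1]>120)
rows=np.nonzero(m[:,190:230].mean(1)>.6)[0];f=rows.min()
print('t',o['time_s'],'tcp',np.round(o['tool_pos'],4),'ft',np.round(o['ft_force'],1),'gf',o['gripper_force'],'front row',f)
for d in [0,5,10,15,20,25,30,40,50,60,70,80,90]:
    th=np.radians(d);L=P(60,0,th);print(d,'row',round(px('wrist',P(60,120,th))[1],0),'L y,z',np.round(L[1:],3),end=' | ')
cv2.imwrite('pics/t_last.png',a[:,:,::-1])
E
python3 t.py
```

```text
t 7.3667 tcp [ 0.5714 -0.1329  0.1601] ft [ 0.2  0.2 -4.7] gf 59.869361305609345 front row 62
0 row 67.0 L y,z [-0.035  0.019] | 5 row 76.0 L y,z [-0.049  0.011] | 10 row 84.0 L y,z [-0.064  0.004] | 15 row 93.0 L y,z [-0.08  -0.001] | 20 row 102.0 L y,z [-0.096 -0.005] | 25 row 111.0 L y,z [-0.112 -0.008] | 30 row 120.0 L y,z [-0.128 -0.009] | 40 row 138.0 L y,z [-0.161 -0.007] | 50 row 157.0 L y,z [-0.193  0.001] | 60 row 175.0 L y,z [-0.222  0.014] | 70 row 194.0 L y,z [-0.25   0.032] | 80 row 213.0 L y,z [-0.273  0.055] | 90 row 233.0 L y,z [-0.293  0.081] |
```

{"name": "servo_tool", "arguments": {"linear": [[0,0,0],[0,0,0],[0,0,0]], "spin": [-0.025,0,0], "grip": -1, "force": 10}}

```text
time_s: 7.67
tool_pos: [0.5727, -0.1329, 0.1629]
tool_rot: [[-0.001, 1.0, 0.002], [1.0, 0.001, -0.001], [-0.001, 0.002, -1.0]]
ft_force: [-0.4, -0.4, -4.2]
width: 0.255
gripper_force: 10.0
```

```bash
python3 t.py|head -1
```

```text
t 7.6667 tcp [ 0.5727 -0.1329  0.1629] ft [-0.4 -0.4 -4.2] gf 9.999892450869083 front row 65
```

{"name": "servo_tool", "arguments": {"linear": [[0,0,0],[0,0,0],[0,0,0]], "spin": [0,0,0], "force": 7}}

```text
time_s: 7.97
tool_pos: [0.5723, -0.1328, 0.1618]
tool_rot: [[-0.001, 1.0, 0.0], [1.0, 0.001, -0.0], [-0.0, 0.0, -1.0]]
ft_force: [-0.0, 0.7, -4.2]
width: 0.254
gripper_force: 7.0
```

```bash
python3 t.py|head -1
```

```text
t 7.9667 tcp [ 0.5723 -0.1328  0.1618] ft [-0.   0.7 -4.2] gf 6.999960942193866 front row 74
```

{"name": "servo_tool", "arguments": {"linear": [[0,0,0],[0,0,0],[0,0,0],[0,0,0]], "spin": [0,0,0,0], "force": 6.5}}

```text
time_s: 8.35
tool_pos: [0.5723, -0.1327, 0.1616]
tool_rot: [[-0.001, 1.0, -0.0], [1.0, 0.001, 0.0], [0.0, -0.0, -1.0]]
ft_force: [0.0, 0.3, -4.5]
width: 0.25
gripper_force: 6.5
```

```bash
python3 t.py|head -1
```

```text
t 8.35 tcp [ 0.5723 -0.1327  0.1616] ft [ 0.   0.3 -4.5] gf 6.500040851533413 front row 78
```

{"name": "servo_tool", "arguments": {"linear": [[0.005,0,-0.004],[0.008,0,-0.004],[0.01,0,-0.002],[0.01,0,-0.002],[0,0,0]], "spin": [0,0,0,0,0], "force": 6.5}}

```text
time_s: 8.82
tool_pos: [0.5726, -0.0972, 0.1747]
tool_rot: [[-0.004, 1.0, 0.001], [1.0, 0.004, 0.001], [0.001, 0.001, -1.0]]
ft_force: [-0.1, 0.1, -3.6]
width: 0.252
gripper_force: 6.5
```

```bash
python3 t.py
```

```text
t 8.8167 tcp [ 0.5726 -0.0972  0.1747] ft [-0.1  0.1 -3.6] gf 6.5002809651196 front row 81
0 row 65.0 L y,z [0.001 0.033] | 5 row 74.0 L y,z [-0.013  0.025] | 10 row 82.0 L y,z [-0.028  0.019] | 15 row 91.0 L y,z [-0.044  0.013] | 20 row 100.0 L y,z [-0.06  0.01] | 25 row 110.0 L y,z [-0.076  0.007] | 30 row 119.0 L y,z [-0.092  0.006] | 40 row 137.0 L y,z [-0.125  0.008] | 50 row 156.0 L y,z [-0.157  0.015] | 60 row 175.0 L y,z [-0.187  0.029] | 70 row 194.0 L y,z [-0.214  0.047] | 80 row 213.0 L y,z [-0.238  0.069] | 90 row 232.0 L y,z [-0.257  0.095] |
```

{"name": "servo_tool", "arguments": {"linear": [[0,0,0.002],[0,0,0.002],[0,0,0],[0,0,0]], "spin": [0,0,0,0], "force": 5.5}}

```text
time_s: 9.2
tool_pos: [0.572, -0.1001, 0.169]
tool_rot: [[-0.001, 1.0, -0.001], [1.0, 0.001, 0.0], [0.0, -0.001, -1.0]]
ft_force: [0.6, 0.0, -4.0]
width: 0.249
gripper_force: 5.5
```

```bash
python3 t.py|head -1;python3 s.py s3
```

```text
t 9.2 tcp [ 0.572  -0.1001  0.169 ] ft [ 0.6  0.  -4. ] gf 5.499991318210959 front row 81
[ 0.5721 -0.1001  0.1692] [-13.3   2.   79.2  -0.   98.8 -13.3] 9.25
233 210
```

View pics/s3.png

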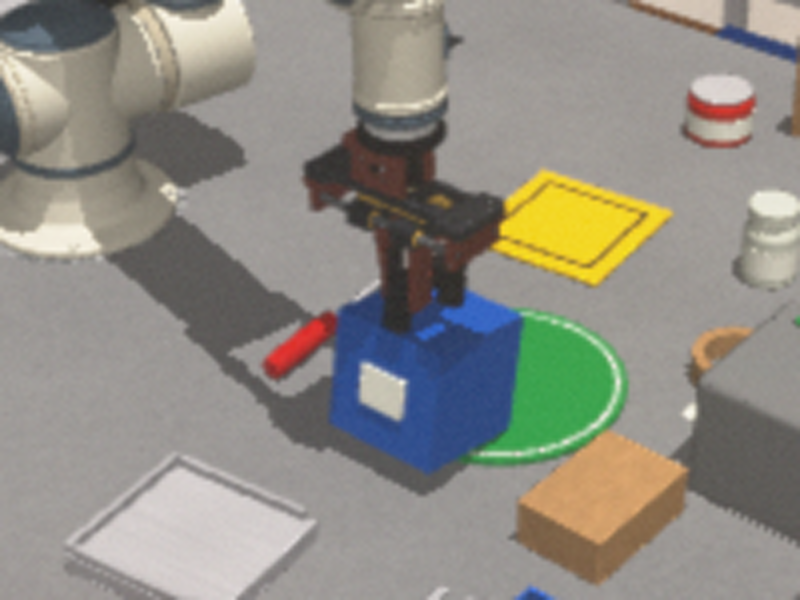

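The cup hangs mouth-down by about 12 degrees, with its lip just over the mat. Next comes lip contact and the drag arc.

{"name": "servo_tool", "arguments": {"linear": [[0.003,0,0.004],[0.006,0,0.001],[0.01,0,-0.002],[0.01,0,-0.003],[0,0,0]], "spin": [0,0,0,0,0], "force": 6}}

```text
time_s: 9.72
tool_pos: [0.5726, -0.0683, 0.1708]
tool_rot: [[-0.003, 1.0, 0.002], [1.0, 0.003, 0.001], [0.001, 0.002, -1.0]]
ft_force: [0.2, -0.2, -1.8]
width: 0.248
gripper_force: 6.0
```

```bash
python3 t.py
```

```text
t 9.7167 tcp [ 0.5726 -0.0683  0.1708] ft [ 0.2 -0.2 -1.8] gf 6.00038320524618 front row 98
0 row 66.0 L y,z [0.03  0.029] | 5 row 74.0 L y,z [0.015 0.022] | 10 row 83.0 L y,z [0.    0.015] | 15 row 92.0 L y,z [-0.015  0.01 ] | 20 row 101.0 L y,z [-0.031  0.006] | 25 row 110.0 L y,z [-0.047  0.003] | 30 row 119.0 L y,z [-0.063  0.002] | 40 row 138.0 L y,z [-0.096  0.004] | 50 row 156.0 L y,z [-0.128  0.012] | 60 row 175.0 L y,z [-0.158  0.025] | 70 row 194.0 L y,z [-0.185  0.043] | 80 row 213.0 L y,z [-0.209  0.065] | 90 row 233.0 L y,z [-0.228  0.091] |
```

{"name": "servo_tool", "arguments": {"linear": [[0.013,0,-0.002],[0.016,0,-0.001],[0.016,0,0.0005],[0.017,0,0.0015],[0.016,0,0.003]], "spin": [0,0,0,0,0], "force": 6}}

```text
time_s: 10.18
tool_pos: [0.5728, 0.0086, 0.1702]
tool_rot: [[-0.001, 1.0, 0.004], [1.0, 0.001, 0.0], [0.0, 0.004, -1.0]]
ft_force: [-0.1, 0.5, 6.9]
width: 0.247
gripper_force: 6.0
```

```bash
python3 t.py
```

```text
t 10.1833 tcp [0.5728 0.0086 0.1702] ft [-0.1  0.5  6.9] gf 6.004526764154434 front row 143
0 row 73.0 L y,z [0.107 0.029] | 5 row 81.0 L y,z [0.092 0.021] | 10 row 89.0 L y,z [0.077 0.014] | 15 row 98.0 L y,z [0.062 0.009] | 20 row 106.0 L y,z [0.046 0.005] | 25 row 115.0 L y,z [0.03  0.002] | 30 row 124.0 L y,z [0.013 0.001] | 40 row 142.0 L y,z [-0.019  0.003] | 50 row 161.0 L y,z [-0.051  0.011] | 60 row 179.0 L y,z [-0.081  0.024] | 70 row 198.0 L y,z [-0.108  0.042] | 80 row 217.0 L y,z [-0.132  0.065] | 90 row 237.0 L y,z [-0.151  0.091] |
```

{"name": "servo_tool", "arguments": {"linear": [[0.012,0,0.0015],[0.012,0,0.003],[0.015,0,0.0055],[0.0145,0,0.007],[0.014,0,0.0085]], "spin": [0,0,0,0,0], "force": 6}}

```text
time_s: 10.65
tool_pos: [0.5724, 0.0766, 0.1424]
tool_rot: [[-0.001, 1.0, 0.002], [1.0, 0.001, 0.001], [0.001, 0.002, -1.0]]
ft_force: [-0.0, 2.5, 2.9]
width: 0.249
gripper_force: 6.0
```

```bash
python3 t.py; python3 s.py s4; python3 -c "
import cv2,numpy as np
cv2.imwrite('pics/v4.png',np.hstack([cv2.resize(cv2.imread('pics/s4.png'),(400,300)),cv2.resize(cv2.imread('pics/t_last.png'),(400,300))]))"
```

```text
t 10.65 tcp [0.5724 0.0766 0.1424] ft [-0.   2.5  2.9] gf 5.99978506565094 front row 185
0 row 72.0 L y,z [0.175 0.001] | 5 row 80.0 L y,z [ 0.16  -0.007] | 10 row 88.0 L y,z [ 0.145 -0.013] | 15 row 97.0 L y,z [ 0.13  -0.019] | 20 row 106.0 L y,z [ 0.114 -0.023] | 25 row 115.0 L y,z [ 0.098 -0.025] | 30 row 124.0 L y,z [ 0.081 -0.026] | 40 row 142.0 L y,z [ 0.049 -0.024] | 50 row 161.0 L y,z [ 0.017 -0.017] | 60 row 179.0 L y,z [-0.013 -0.004] | 70 row 198.0 L y,z [-0.04   0.014] | 80 row 218.0 L y,z [-0.064  0.037] | 90 row 237.0 L y,z [-0.083  0.063] | [0.5716 0.0792 0.14  ] [ 4.4  1.7 82.6  0.2 95.8  4.2] 10.7
264 195
```

View pics/v4.png

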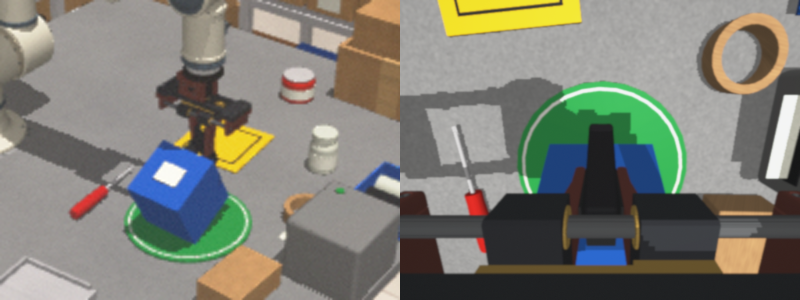

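{"name": "servo_tool", "arguments": {"linear": [[0.01,0,0.007],[0.012,0,0.0105],[0.011,0,0.012],[0.007,0,0.008],[0,0,0]], "spin": [0,0,0,0,0], "force": 6}}

```text
time_s: 11.17
tool_pos: [0.5704, 0.1163, 0.1007]
tool_rot: [[-0.003, 1.0, -0.005], [1.0, 0.003, -0.0], [-0.0, -0.005, -1.0]]
ft_force: [0.4, -1.0, -1.4]
width: 0.251
gripper_force: 6.0
```

```bash
python3 t.py
```

```text
t 11.1667 tcp [0.5704 0.1163 0.1007] ft [ 0.4 -1.  -1.4] gf 6.004114144016057 front row 219
0 row 66.0 L y,z [ 0.214 -0.041] | 5 row 74.0 L y,z [ 0.2   -0.049] | 10 row 83.0 L y,z [ 0.185 -0.055] | 15 row 91.0 L y,z [ 0.17  -0.061] | 20 row 100.0 L y,z [ 0.154 -0.064] | 25 row 109.0 L y,z [ 0.138 -0.067] | 30 row 119.0 L y,z [ 0.121 -0.068] | 40 row 137.0 L y,z [ 0.089 -0.066] | 50 row 156.0 L y,z [ 0.057 -0.059] | 60 row 174.0 L y,z [ 0.027 -0.045] | 70 row 193.0 L y,z [-0.001 -0.027] | 80 row 212.0 L y,z [-0.024 -0.005] | 90 row 232.0 L y,z [-0.044  0.021] |
```

{"name": "servo_tool", "arguments": {"linear": [[0.003,0,0.004],[0.003,0,0.005],[0.002,0,0.004],[0.001,0,0.003],[0,0,0]], "spin": [0,0,0,0,0], "force": 6}}

```text
time_s: 11.63
tool_pos: [0.5718, 0.1239, 0.0879]
tool_rot: [[-0.001, 1.0, -0.001], [1.0, 0.001, 0.0], [0.0, -0.001, -1.0]]
ft_force: [-0.3, 0.7, -1.9]
width: 0.254
gripper_force: 6.0
```

```bash
python3 t.py | head -1; python3 s.py s5; python3 -c "
import cv2,numpy as np
cv2.imwrite('pics/v5.png',np.hstack([cv2.resize(cv2.imread('pics/s5.png'),(400,300)),cv2.resize(cv2.imread('pics/t_last.png'),(400,300))]))"
```

```text
t 11.6333 tcp [0.5718 0.1239 0.0879] ft [-0.3  0.7 -1.9] gf 6.000024571549147 front row 228
[0.5718 0.1236 0.0881] [ 8.9  3.8 85.6 -0.  90.6  8.8] 11.6833
271 201
```

View pics/v5.png

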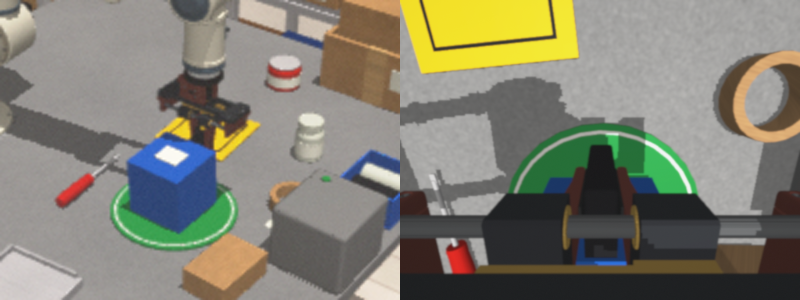

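{"name": "servo_tool", "arguments": {"linear": [[0.001,0,0.002],[0,0,0.002],[0,0,0.001],[0,0,0],[0,0,0]], "spin": [0,0,0,0,0], "force": 4}}

```text
time_s: 12.15
tool_pos: [0.572, 0.1247, 0.0836]
tool_rot: [[-0.001, 1.0, 0.0], [1.0, 0.001, -0.0], [-0.0, 0.0, -1.0]]
ft_force: [0.7, 2.0, 0.2]
width: 0.249
gripper_force: 4.0
```

```bash
python3 t.py | head -1
```

```text
t 12.15 tcp [0.572  0.1247 0.0836] ft [0.7 2.  0.2] gf 3.999266440223437 front row 231
```

{"name": "servo_tool", "arguments": {"linear": [[0,0,0],[0,0,0],[0,0,0],[0,0,0],[0,0,0]], "spin": [0,0,0,0,0], "grip": -0.1}}

```text
time_s: 12.62
tool_pos: [0.572, 0.1246, 0.0836]
tool_rot: [[-0.001, 1.0, 0.0], [1.0, 0.001, -0.0], [-0.0, 0.0, -1.0]]
ft_force: [-0.3, -0.2, 0.5]
width: 0.448
gripper_force: 0.0
```

```bash
python3 t.py ; python3 s.py s6;  python3 -c "
import cv2,numpy as np
cv2.imwrite('pics/v6.png',np.hstack([cv2.resize(cv2.imread('pics/s6.png'),(400,300)),cv2.resize(cv2.imread('pics/t_last.png'),(400,300))]))"
```

```text
t 12.6167 tcp [0.572  0.1246 0.0836] ft [-0.3 -0.2  0.5] gf 0.0 front row 325
0 row 67.0 L y,z [ 0.223 -0.058] | 5 row 76.0 L y,z [ 0.208 -0.066] | 10 row 84.0 L y,z [ 0.193 -0.072] | 15 row 93.0 L y,z [ 0.178 -0.078] | 20 row 102.0 L y,z [ 0.162 -0.082] | 25 row 111.0 L y,z [ 0.146 -0.084] | 30 row 120.0 L y,z [ 0.129 -0.085] | 40 row 139.0 L y,z [ 0.097 -0.083] | 50 row 157.0 L y,z [ 0.065 -0.076] | 60 row 176.0 L y,z [ 0.035 -0.063] | 70 row 195.0 L y,z [ 0.008 -0.044] | 80 row 214.0 L y,z [-0.016 -0.022] | 90 row 233.0 L y,z [-0.035  0.004] | [0.572  0.1246 0.0837] [ 9.   4.  85.9 -0.  90.1  8.9] 12.6667
271 202
```

View pics/v6.png

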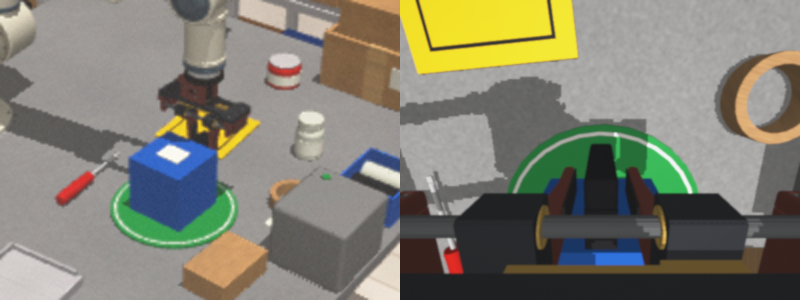

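The cup stands flat on the mat with nothing spilled. I regrip firmly and lift.

{"name": "servo_tool", "arguments": {"linear": [[0,0,0],[0,0,0],[0,0,0],[0,0,0],[0,0,0]], "spin": [0,0,0,0,0], "grip": -1, "force": 60}}

```text
time_s: 13.13
tool_pos: [0.572, 0.1247, 0.0837]
tool_rot: [[-0.001, 1.0, 0.0], [1.0, 0.001, -0.0], [-0.0, 0.0, -1.0]]
ft_force: [0.5, 0.7, 0.5]
width: 0.247
gripper_force: 60.0
```

{"name": "servo_tool", "arguments": {"linear": [[0,0,0],[0,0,0],[0,0,0],[0,0,0],[0,0,0]], "spin": [0,0,0,0,0]}}

```text
time_s: 13.55
tool_pos: [0.572, 0.1248, 0.0837]
tool_rot: [[-0.001, 1.0, 0.0], [1.0, 0.001, 0.0], [0.0, 0.0, -1.0]]
ft_force: [0.9, -0.6, -0.1]
width: 0.248
gripper_force: 60.0
```

{"name": "servo_tool", "arguments": {"linear": [[0,0,-0.002],[0,0,-0.004],[0,0,-0.006],[0,0,-0.008],[0,0,-0.008]], "spin": [0,0,0,0,0]}}

```text
time_s: 13.97
tool_pos: [0.572, 0.1248, 0.1124]
tool_rot: [[-0.001, 1.0, -0.0], [1.0, 0.001, 0.0], [0.0, -0.0, -1.0]]
ft_force: [0.3, 0.1, -2.6]
width: 0.246
gripper_force: 60.0
```

```bash
python3 t.py |head -1; python3 s.py s7;  python3 -c "
import cv2,numpy as np
cv2.imwrite('pics/v7.png',np.hstack([cv2.resize(cv2.imread('pics/s7.png'),(400,300)),cv2.resize(cv2.imread('pics/t_last.png'),(400,300))]))"
```

```text
t 13.9667 tcp [0.572  0.1248 0.1124] ft [ 0.3  0.1 -2.6] gf 59.999920427799225 front row 229
[0.5729 0.1249 0.1148] [ 9.   3.2 83.5  0.  93.1  8.9] 14.0167
271 195
```

View pics/v7.png

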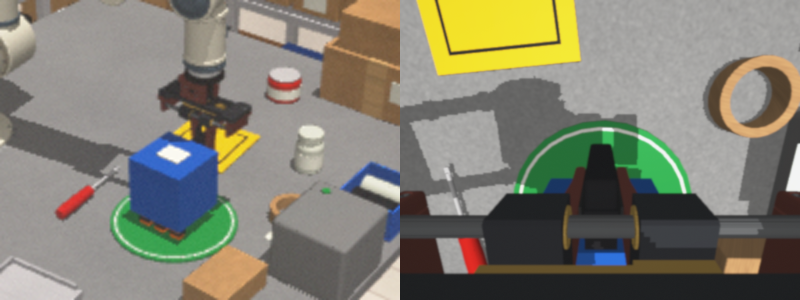

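The cup rises level and the orange modules stay on the mat beneath it. That was my tenth and last picture, so from here I use the networks and numbers only.

{"name": "servo_tool", "arguments": {"linear": [[0,0,-0.015],[0,0,-0.02],[0,0,-0.025],[0,0,-0.025],[0,0,-0.025]], "spin": [0,0,0,0,0]}}

```text
time_s: 14.48
tool_pos: [0.5718, 0.1247, 0.2227]
tool_rot: [[-0.001, 1.0, -0.0], [1.0, 0.001, -0.0], [-0.0, -0.0, -1.0]]
ft_force: [-0.2, 0.8, -2.4]
width: 0.246
gripper_force: 60.0
```

{"name": "servo_tool", "arguments": {"linear": [[0,0,0],[0,0,0]], "spin": [0,0]}}

```text
time_s: 14.65
tool_pos: [0.5728, 0.1249, 0.2231]
tool_rot: [[-0.001, 1.0, 0.004], [1.0, 0.001, 0.001], [0.001, 0.004, -1.0]]
ft_force: [0.6, 0.4, -3.3]
width: 0.247
gripper_force: 60.0
```

```bash
python3 - <<'E'
from h import *
o=r.get_obs();print(o['tool_pos'],o['ft_force'],o['gripper_force'])
for cam in ['scene','wrist']:
  im=shot(cam)
  hsv=cv2.cvtColor(im,cv2.COLOR_RGB2HSV)
  m=cv2.inRange(hsv,(4,170,90),(18,255,255));n,l,s,c=cv2.connectedComponentsWithStats(m)
  for i in range(1,n):
    if s[i,4]>8: print(cam,s[i],np.round(w(cam,c[i],.02),3))
  for q,z in [('module0',.02),('pad',.006)]:
    for d in spot_in(cam,q)[:6]: print(cam,q,round(d['conf'],2),np.round(d['uv']),np.round(w(cam,d['uv'],z),3))
d=outline_of('wrist','pad')[:1]
if d:
  c=max(cv2.findContours(d[0]['pixels'].astype(np.uint8),0,2)[0],key=cv2.contourArea)
  P=np.array([w('wrist',q[0],.006)[:2] for q in c],np.float32);print(cv2.minAreaRect(P))
E
python3 t.py|head -1
```

```text
[0.57275551 0.12488434 0.22305361] [ 0.59065362  0.38442604 -3.29226077] 59.99993607401848
scene [241 217   7   5  22] [0.5  0.04 0.02]
scene [248 219  19  10  83] [0.558 0.041 0.02 ]
scene [247 230   8   3  11] [ 0.57  -0.004  0.02 ]
scene [256 230   7   3   9] [0.595 0.016 0.02 ]
scene [250 233  13   4  14] [ 0.602 -0.01   0.02 ]
scene module0 0.62 [265. 226.] [0.594 0.058 0.02 ]
scene module0 0.57 [249. 228.] [0.553 0.006 0.02 ]
scene module0 0.45 [246. 226.] [0.536 0.009 0.02 ]
scene module0 0.43 [259. 231.] [0.598 0.015 0.02 ]
scene pad 0.55 [286. 195.] [0.517 0.307 0.006]
wrist [233 193   9  10  80] [0.542 0.081 0.02 ]
wrist [272 193   8  10  70] [0.595 0.082 0.02 ]
wrist [233 207   7   8  46] [0.54  0.063 0.02 ]
wrist [275 207   5   8  37] [0.597 0.063 0.02 ]
wrist module0 0.71 [273. 198.] [0.592 0.08  0.02 ]
wrist module0 0.6 [238. 203.] [0.543 0.073 0.02 ]
wrist pad 0.62 [124. 236.] [0.373 0.016 0.006]
wrist pad 0.57 [162.  47.] [0.452 0.271 0.006]
((0.45685237646102905, 0.27255016565322876), (0.17011278867721558, 0.11282216012477875), 5.143977165222168)
t 15.0 tcp [0.5716 0.1246 0.22  ] ft [ 0.9 -0.3 -2.7] gf 59.999884217977524 front row 229
```

{"name": "servo_tool", "arguments": {"linear": [[0.02,-0.008,0],[0.03,-0.012,0],[0.032,-0.014,0],[0.034,-0.014,0],[0.034,-0.014,0]], "spin": [0,0,0,0,0]}}

```text
time_s: 15.47
tool_pos: [0.5091, 0.2758, 0.2214]
tool_rot: [[-0.0, 1.0, -0.0], [1.0, 0.0, 0.0], [0.0, -0.0, -1.0]]
ft_force: [0.1, 0.4, -2.0]
width: 0.246
gripper_force: 60.0
```

{"name": "servo_tool", "arguments": {"linear": [[0.034,-0.014,0],[0.034,-0.014,0],[0.03,-0.014,0],[0.02,-0.008,0],[0.008,-0.004,0]], "spin": [0,0,0,0,0]}}

```text
time_s: 15.88
tool_pos: [0.4539, 0.4035, 0.221]
tool_rot: [[-0.005, 1.0, -0.001], [1.0, 0.005, 0.0], [0.001, -0.001, -1.0]]
ft_force: [-0.1, -0.3, -2.6]
width: 0.245
gripper_force: 60.0
```

{"name": "servo_tool", "arguments": {"linear": [[0,0,0],[0,0,0.02],[0,0,0.03],[0,0,0.03],[0,0,0.02]], "spin": [0,0,0,0,0]}}

```text
time_s: 16.3
tool_pos: [0.456, 0.3984, 0.1184]
tool_rot: [[0.001, 1.0, -0.002], [1.0, -0.001, -0.003], [-0.003, -0.002, -1.0]]
ft_force: [0.2, -0.1, -3.2]
width: 0.25
gripper_force: 60.0
```

{"name": "servo_tool", "arguments": {"linear": [[0,0,0.01],[0,0,0.006],[0,0,0],[0,0,0]], "spin": [0,0,0,0]}}

```text
time_s: 16.63
tool_pos: [0.4566, 0.4005, 0.1071]
tool_rot: [[-0.0, 1.0, 0.002], [1.0, 0.0, 0.001], [0.001, 0.002, -1.0]]
ft_force: [-0.1, 0.7, -1.7]
width: 0.248
gripper_force: 60.0
```

```bash
python3 t.py|head -1; python3 - <<'E'
from h import *
shot('top');shot('scene')
for cam in ['top','scene']:
  for q,z in [('cup',.12),('pad',.006)]:
    for d in outline_of(cam,q)[:1]:
      v,u=np.nonzero(d['pixels']);print(cam,q,round(d['conf'],2),np.round(w(cam,d['uv'],z),3),u.min(),u.max(),v.min(),v.max())
E
```

```text
t 16.6333 tcp [0.4566 0.4005 0.1071] ft [-0.1  0.7 -1.7] gf 60.0000174343586 front row 230
top cup 0.67 [0.46  0.309 0.12 ] 150 196 209 245
top pad 0.68 [0.452 0.244 0.006] 160 207 202 252
scene cup 0.84 [ 0.708 -0.56   0.12 ] 142 189 286 345
```

Position is good. Next I lower it gently, with contact expected at TCP z of about 0.084.

{"name": "servo_tool", "arguments": {"linear": [[0,0,0.006],[0,0,0.006],[0,0,0.004],[0,0,0.003],[0,0,0]], "spin": [0,0,0,0,0]}}

```text
time_s: 17.4
tool_pos: [0.4552, 0.4002, 0.085]
tool_rot: [[-0.001, 1.0, -0.002], [1.0, 0.001, -0.002], [-0.002, -0.002, -1.0]]
ft_force: [-0.2, 0.4, -3.6]
width: 0.25
gripper_force: 60.0
```

{"name": "servo_tool", "arguments": {"linear": [[0,0,0.002],[0,0,0.002],[0,0,0],[0,0,0]], "spin": [0,0,0,0]}}

```text
time_s: 17.73
tool_pos: [0.4559, 0.4008, 0.0836]
tool_rot: [[-0.001, 1.0, 0.001], [1.0, 0.001, 0.001], [0.001, 0.001, -1.0]]
ft_force: [-0.5, -0.6, 1.8]
width: 0.245
gripper_force: 60.0
```

{"name": "servo_tool", "arguments": {"linear": [[0,0,0],[0,0,0],[0,0,0]], "spin": [0,0,0], "force": 5}}

```text
time_s: 17.98
tool_pos: [0.456, 0.401, 0.0836]
tool_rot: [[-0.001, 1.0, 0.001], [1.0, 0.001, 0.001], [0.001, 0.001, -1.0]]
ft_force: [-2.0, 0.3, 5.5]
width: 0.248
gripper_force: 5.0
```

{"name": "servo_tool", "arguments": {"linear": [[0,0,0],[0,0,0],[0,0,0],[0,0,0],[0,0,0]], "spin": [0,0,0,0,0], "grip": 0.3}}

```text
time_s: 18.4
tool_pos: [0.4557, 0.4005, 0.0822]
tool_rot: [[-0.001, 1.0, -0.0], [1.0, 0.001, -0.0], [-0.0, -0.0, -1.0]]
ft_force: [-0.5, -0.5, 0.6]
width: 0.589
gripper_force: 0.0
```

{"name": "servo_tool", "arguments": {"linear": [[0,0,0],[0,0,0],[0,0,0]], "spin": [0,0,0]}}

```text
time_s: 18.65
tool_pos: [0.4558, 0.4006, 0.0826]
tool_rot: [[-0.001, 1.0, -0.0], [1.0, 0.001, -0.0], [-0.0, -0.0, -1.0]]
ft_force: [0.8, -0.1, 0.8]
width: 0.651
gripper_force: 0.0
```

{"name": "servo_tool", "arguments": {"linear": [[0,0,-0.015],[0,0,-0.025],[0,0,-0.03],[0,0,-0.03],[0,0,-0.03]], "spin": [0,0,0,0,0]}}

```text
time_s: 19.07
tool_pos: [0.4555, 0.4005, 0.2139]
tool_rot: [[-0.001, 1.0, -0.0], [1.0, 0.001, -0.0], [-0.0, -0.0, -1.0]]
ft_force: [0.2, 0.1, 0.5]
width: 0.652
gripper_force: 0.0
```

{"name": "servo_tool", "arguments": {"linear": [[0.02,0,-0.03],[0.02,0,-0.02],[0,0,0],[0,0,0],[0,0,0]], "spin": [0,0,0,0,0]}}

```text
time_s: 19.48
tool_pos: [0.4556, 0.4401, 0.2609]
tool_rot: [[-0.001, 1.0, -0.002], [1.0, 0.001, -0.002], [-0.002, -0.002, -1.0]]
ft_force: [-1.3, -0.6, -0.1]
width: 0.653
gripper_force: 0.0
```

```bash
python3 - <<'E'
from h import *
for cam in ['top','scene','wrist']:
  im=shot(cam,'end_'+cam)
  hsv=cv2.cvtColor(im,cv2.COLOR_RGB2HSV)
  m=cv2.inRange(hsv,(104,110,40),(128,255,255));n,l,s,c=cv2.connectedComponentsWithStats(m)
  for i in range(1,n):
    if s[i,4]>200: print(cam,'blue',s[i])
  m=cv2.inRange(hsv,(4,170,90),(18,255,255));n,l,s,c=cv2.connectedComponentsWithStats(m)
  for i in range(1,n):
    if s[i,4]>15: print(cam,'orange',s[i],np.round(w(cam,c[i],.02),3))
  # expected cup corners, mouth down at pad
  X,Y=.456,.3008
  for z in (.126,.006): print(cam,'exp z',z,[np.round(px(cam,(X+a*.06,Y+b*.06,z))).astype(int).tolist() for a,b in((1,1),(1,-1),(-1,-1),(-1,1))])
E
```

```text
top blue [164  90  40  38 485]
top blue [333  92  41  38 593]
top blue [375  92  42  38 647]
top blue [ 156  209   41   37 1249]
top blue [ 441  289   71   77 4775]
top orange [267 180   5   7  35] [ 0.615 -0.006  0.02 ]
top orange [248 187   3   7  21] [0.589 0.065 0.02 ]
top orange [253 187   3   7  21] [0.59  0.047 0.02 ]
top orange [258 187   3   7  18] [0.59 0.03 0.02]
top orange [267 191   5   7  35] [ 0.576 -0.006  0.02 ]
top orange [243 198   3   7  20] [0.55  0.082 0.02 ]
top orange [247 198   4   7  21] [0.55  0.065 0.02 ]
top orange [253 198   3   7  20] [0.55  0.047 0.02 ]
top orange [266 201   6   7  37] [ 0.54  -0.005  0.02 ]
top exp z 0.126 [[158, 209], [195, 209], [194, 246], [157, 246]]
top exp z 0.006 [[166, 210], [200, 210], [199, 244], [165, 244]]
scene blue [  36    0  102   88 5951]
scene blue [144   0  32  24 627]
scene blue [ 16  10  26  75 507]
scene blue [  0  18  21  56 447]
scene blue [ 298   19  103   52 2916]
scene blue [119  71  28  54 435]
scene blue [167  82  18  36 362]
scene blue [373 102  32  25 490]
scene blue [   0  108   44   84 2002]
scene blue [ 257  158   38   42 1172]
scene blue [342 201  41  39 455]
scene blue [   0  216   64   90 4111]
scene blue [ 206  282   90   90 2690]
scene orange [241 217   7   5  26] [0.499 0.041 0.02 ]
scene orange [248 217  19  12 111] [0.559 0.048 0.02 ]
scene exp z 0.126 [[294, 166], [278, 177], [255, 168], [272, 158]]
scene exp z 0.006 [[293, 190], [277, 201], [255, 192], [271, 181]]
wrist blue [ 206  205  104   71 5603]
wrist blue [ 467  206   45   69 1588]
wrist blue [ 211  304   95   20 1786]
wrist exp z 0.126 [[310, 243], [305, 327], [212, 327], [208, 243]]
wrist exp z 0.006 [[296, 208], [293, 274], [223, 274], [221, 208]]
```

```bash
python3 -c "
from plant import r
print(r.sign_off())"
```

```text
the job is handed in; nothing more can be done
None
```

The job is handed in with all five modules heaped on the mat and the empty cup standing mouth down and released on the yellow pad; the final pictures matched this within a few millimetres, and the hand-in call returned no verdict.

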